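# Knock the broad jaw pin home in the ROV gripper bay

### The arm

A 6-joint arm with a two-finger parallel gripper is mounted at the origin on the work surface. World frame = base frame: x ahead of the robot, y to its left, z up, the work surface at z = 0. Lengths are in mm, angles in rad, forces in N, time in s.
With the tool pointing down it reaches from about 350 to 775 mm from the base axis. Payload 7.3 kg.
Tool frame: the origin (TCP) lies between the finger pads; the fingertips stand 14 mm ahead of it and the grasp point (between the pads) lies 5 mm behind it; z points along the fingers, y is the line along which they close (so a half turn about z gives the same grasp; the last joint's range is limited). The gripper opens to 92 mm and grips with 3 to 60 N. Pads are 19 mm wide; open, the fingers measure 130 mm over their backs; the gripper's body (75 mm by 190 mm) begins 47 mm behind the grasp point.
Start: joints at [-1.298, 0.342, 1.524, -0, 1.275, -0.146], TCP at [213.522, -479.637, 240.741] pointing down, gripper open.
Joint ranges: [-2.53, 2.53], [-0.77, 2.02], [0.04, 2.7], [-1, 4.14], [0.28, 2.66], [-3.11, 3.11]. Speed limits (rad/s): [2.57, 2.57, 3.14, 3.14, 3.14, 3.14].

### API

Orientations are given as [roll, pitch, yaw] about the fixed x, y, z axes, in that order (R = Rz(yaw) Ry(pitch) Rx(roll)).
In Python, from plant import get_obs, cams, close_job gives the robot as it stands. The module is installed in compiled form; this text tells all that it offers.
- The arm moves only by the shell command python3 -m creep 'ROWS'. ROWS is JSON, a list of rows, each an object of numbers: "hand": the opening, from 0 (shut) to 1 (fully open); "tx", "ty", "tz": the shift along the tool's x, y, z in m; "spin": the turn about the tool's z in degrees. In form: [{"hand": .., "tx": .., "ty": .., "tz": .., "spin": ..}, ...]. A call has 1 to 5 rows; each row shifts and turns the commanded pose from where the row before left it, along the tool's axes as they then stand; what a row does not reach is not made up. A row lasts 1/8 s, in which the tool goes at most 62.5 mm and 10.7 degrees, less where a joint would pass 70% of its speed; a pose out of reach is approached as far as the arm can. A call is refused whole if a number of a shift passes 0.0625 or a number of a turn 10.7, either way. A call with a gripper value outside its range is refused whole. The fingers move at their own pace and stop on an object; the grip force is fixed at half the most. Time passes only in rows, so rows that do not move let the fingers close. It gives the time, the measured TCP pose, the force, the opening and the grip force at its end, in the units of the state.
- get_obs(): the state, without advancing time (a new reading comes with each control period).
- cams.capture(name): name is "scene" or "side" or "wrist"; returns a dict with "color" (420x560x3 uint8, red, green, blue), "K" (3x3 intrinsics, pixels), "R" (3x3) and "t" (3): a world point X has camera coordinates R X + t. Camera axes: x right, y down, z forward; pixel columns grow to the right and rows downward; lengths in mm; the calibration is good to about 2 mm. A picture is of the moment at which its call begins. There is no depth.
- close_job(): hands the job in; it is judged then, once.
The state is a dict: "time": time; "joint_positions": joint angles; "dq": joint speeds; "tau": joint torques, N m; "tool_pos": TCP position; "tcp_rot": TCP orientation; "contact_force": force on the tool from outside, world axes, zero at the start; "moment": the same for the moment, N m; "grip_width": finger opening in mm; "finger_force": force on a finger pad.
Only numpy, scipy, OpenCV 4.12 (cv2) and the standard library are available. Lean on these libraries where they do the work, as an engineer would, in place of code of your own. Each camera call takes 0.05 s, during which the arm holds its last target. There are 200 camera calls.

### The job

Take the mallet by its handle and knock the broad-headed spring pin fully down into its jaw block, using only the mallet on it. Leave the slim-headed pin standing and the loose parts around undisturbed. Then set the mallet down on the bench, not dropped, standing on its striking face as you found it.

Things in the scene. Friction and masses are not known exactly. Their poses are not given: they have to be found in the camera images.
- mallet: Mallet, 0.3 to 0.5 kg, standing on one striking face. Head: upright cylinder, 52 mm diameter, 64 mm tall, white plastic faces, steel middle. Handle: level wooden bar 22 mm wide, 28 mm high, along -x out to 152 mm from the head's axis, centreline 32 mm above the lower face; grip it from above 60 mm from the head's axis (balance point: 10 mm from it). Origin: centre of the lower face; z up.
- broad_pin: Steel spring pin, round flat head 32 mm wide, 6 mm thick, 18 mm stem, upright amid a fixed dark steel jaw block (75 x 75 mm, 45 mm tall). Origin: centre of the head's top; z up. Top starts 69 to 73 mm above the bench, goes straight down under 6 to 7 N (plus 4 N per m/s) and stays where driven. Fully home: head on the block, top 51 mm above the bench, hard stop.
- slim_pin: Steel spring pin with a slim head 12 mm wide and 6 mm thick on a 9 mm stem, upright in a second jaw block like the first, at least 140 mm from the broad pin; which block stands left varies. Origin: centre of the head's top, 69 to 73 mm above the bench; z up. To be left standing.
- collar: Bystander: loose stainless shaft collar, a ring 52 mm across, 28 mm bore, 20 mm high, lying flat. Origin: centre of its underside.
- coupler: Bystander: loose black hydraulic quick coupler standing upright, 46 mm across, 68 mm tall. Origin: centre of its underside.
- gear: Bystander: loose worn bronze gear segment lying flat, a toothed arc about 135 mm long over its ends, 50 mm deep and 20 mm thick. Origin: on its underside, mid-rim at mid-arc; teeth towards its +x.
There are look-alikes about, which are no part of the job. There is more than one size of the mallet; the one meant has the size given above.

How it is judged (in metres and radians):
On the way, in this order (a step that is already met when the one before it is completed fails the run):
1. the mallet is lifted off the bench (height (world z) of mallet above 0.04 m and contact force between the fingers and mallet above 1 N), for 0.1 s.
2. the mallet drives the broad pin home (height (world z) of broad_pin below 0.056 m and contact force between mallet and broad_pin above 0.5 N), for 0.02 s.
At the end, for the whole second after the job is handed in: The broad pin's head is within 5 mm of fully home (its top below 56 mm), the slim pin has moved less than 5 mm, and the mallet stands released and at rest on the bench on a striking face, upright within 10 degrees (height (world z) of broad_pin below 0.056 m and height (world z) of mallet below 0.015 m and angle between mallet's own z axis and vertical below 0.17 rad and linear speed of mallet below 0.02 m/s and distance of slim_pin from where it was at the start of the episode below 0.005 m); the robot touches nothing.
It fails at once if the gripper or arm touches the broad pin (contact force between any of the fingers, the arm and broad_pin above 1 N).
It fails at once if the slim pin is driven by 5 mm or more (distance of slim_pin from where it was at the start of the episode above 0.005 m).
It fails at once if the mallet is let go more than 30 mm above the bench (height (world z) of mallet above 0.03 m and contact force between the fingers and mallet below 0.1 N).
It fails at once if a bystander is shifted by 30 mm or more (distance of any of collar, coupler, gear from where it was at the start of the episode above 0.03 m).
It also fails if it takes over 45 s, if anything falls off the work surface, if the arm or the gripper's body presses on something with over 40 N, if the wrist force passes 120 N, or if a joint passes its speed limit or range.

## Working session

There is one attempt and no reset: what is moved stays moved. The work goes in short steps, Python scripts to look and compute and a shell command to move; the robot and the scene stay as the last step left them, time stands still between calls to the robot, and variables do not carry over. Pictures are saved under pics/ and viewed, at most 10 in all, crops included, and the job is handed in when it is done.

```bash
mkdir -p pics; cat > h.py <<'E'
import numpy as np,cv2
from plant import get_obs,cams,close_job
def snap(n,f):
    c=cams.capture(n); cv2.imwrite(f'pics/{f}.png',c['color'][:,:,::-1]); np.savez(f'pics/{f}.npz',**{k:c[k] for k in('K','R','t')},color=c['color']); return c
def ray(f,u,v,z):
    c=np.load(f'pics/{f}.npz'); R,t=c['R'],c['t'].ravel(); d=R.T@np.linalg.inv(c['K'])@[u,v,1]; o=-R.T@t
    return (o+d*(z-o[2])/d[2]).round(1)
def proj(f,X):
    c=np.load(f'pics/{f}.npz'); p=c['K']@(c['R']@np.array(X,float)+c['t'].ravel()); return (p[:2]/p[2]).round(1)
E
python3 - <<'E'
from h import *
a=snap('scene','s0');b=snap('side','d0');w=snap('wrist','w0')
for c in(a,b,w):print((-c['R'].T@c['t'].ravel()).round(),c['R'].round(2).tolist())
o=get_obs();print(o)
E
```

```text
[ 988. -400. 1020.] [[0.61, 0.79, 0.01], [0.67, -0.51, -0.53], [-0.41, 0.34, -0.84]]
[ 234.  745. 1105.] [[-0.93, -0.37, -0.01], [-0.29, 0.73, -0.61], [0.24, -0.57, -0.79]]
[ 286. -447.  384.] [[0.41, -0.91, -0.0], [-0.87, -0.39, 0.29], [-0.27, -0.12, -0.96]]
{'time': 0.15, 'joint_positions': array([-1.29798231e+00,  3.42561447e-01,  1.52475987e+00, -1.93326021e-05,
        1.27541534e+00, -1.45992893e-01]), 'dq': array([-1.63722251e-03, -2.69178150e-03, -1.84480986e-03, -6.34148671e-04,
        2.80613130e-04, -8.00542670e-05]), 'tau': array([ 1.12194764e-03, -4.31470799e+01, -2.44355124e+01,  7.17576826e-02,
        5.37370378e-02, -9.01490603e-05]), 'tool_pos': array([ 213.44503629, -479.34807107,  240.21841546]), 'tcp_rot': array([-3.14045813e+00, -1.48131167e-04,  4.18812462e-01]), 'contact_force': array([ 0.17980574, -0.05781985, -1.01033186]), 'moment': array([0.03681262, 0.04761381, 0.01681023]), 'finger_force': 0.0, 'grip_width': 91.85514163140026}
```

View pics/s0.png

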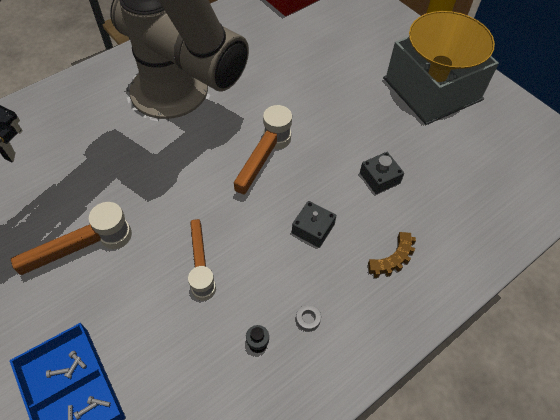

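View pics/d0.png

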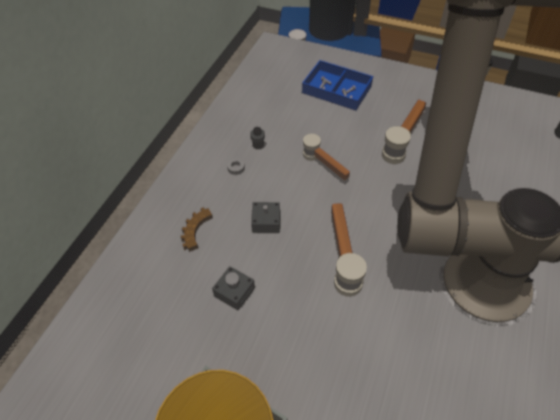

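Scene view: mallets with heads at (108,220), (278,120) and (201,280). The broad pin's block is at (383,165), the slim pin's at (315,215). The gear is at (393,255), the collar at (308,318) and the coupler at (257,338). The side view shows the same parts: mallet heads at (397,138), (350,268) and (312,144), broad pin at (232,280). I'll measure the head sizes next.

```bash
python3 - <<'E'
from h import *
im={f:np.load(f'pics/{f}.npz')['color'] for f in('s0','d0')}
H={'s0':[(108,216),(201,276),(278,116)],'d0':[(397,136),(312,142),(350,265)]}
for f in H:
    hsv=cv2.cvtColor(im[f],cv2.COLOR_RGB2HSV); print(f)
    for u,v in H[f]:
        px=im[f][v,u].astype(int); m=(np.abs(im[f].astype(int)-px).max(2)<28).astype(np.uint8)
        m=cv2.morphologyEx(m,cv2.MORPH_OPEN,np.ones((3,3),np.uint8))
        n,l,s,c=cv2.connectedComponentsWithStats(m,connectivity=4); k=l[v,u]
        ct=max(cv2.findContours((l==k).astype(np.uint8),0,1)[0],key=cv2.contourArea)[:,0]
        P=np.array([ray(f,*p,64)[:2] for p in ct]); (cx,cy),r=cv2.minEnclosingCircle(P.astype(np.float32))
        print((u,v),px,'top circle z64',round(cx),round(cy),'diam',round(2*r,1),s[k])
print('handle ends scene z32',ray('s0',18,263,36),ray('s0',196,222,36),ray('s0',240,186,36))
print('broad',ray('s0',385,160,71),ray('d0',232,279,71),'slim',ray('s0',315,214,71),ray('d0',265,208,71))
print('gear',ray('s0',393,256,20),'collar',ray('s0',308,318,20),'coupler',ray('s0',257,333,68))
a=cv2.resize(im['s0'][90:200,220:420],None,fx=4,fy=4,interpolation=2)[:,:,::-1]; cv2.imwrite('pics/c0.png',a)
E
```

```text
s0
(108, 216) [198 191 169] top circle z64 306 -337 diam 71.7 [ 89 202  33  28 721]
(201, 276) [205 197 176] top circle z64 556 -252 diam 50.3 [188 266  25  23 438]
(278, 116) [202 192 170] top circle z64 303 144 diam 72.1 [264 105  28  21 471]
d0
(397, 136) [168 159 143] top circle z64 323 -361 diam 74.4 [386 126  25  18 338]
(312, 142) [169 161 145] top circle z64 555 -250 diam 53.1 [303 133  18  13 182]
(350, 265) [171 162 147] top circle z64 320 118 diam 73.5 [336 253  31  26 621]
handle ends scene z32 [ 281.5 -537.2   36. ] [ 425.7 -182.    36. ] [405.7 -46.5  36. ]
broad [573.1 256.2  71. ] [569.1 260.4  71. ] slim [587.   28.5  71. ] [579.1  39.   71. ]
gear [753.3 118.6  20. ] collar [ 748.1 -120.8   20. ] coupler [ 722.9 -230.8   68. ]
```

View pics/c0.png

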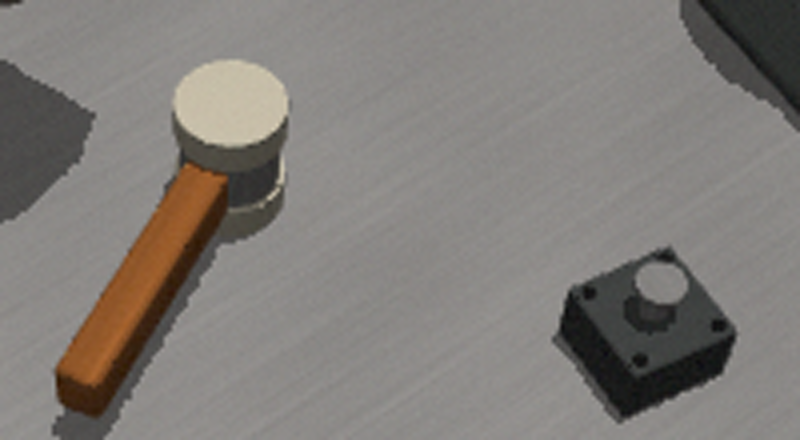

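Candidates: heads at (108,220) and (278,120) are about 72 mm across, so too large. The head at (201,280) is about 51 mm, with the handle end about 147 mm away: that's the right mallet. The crop confirms the broad pin at scene (385,162), and the head beside it is one of the large mallets. Now I'll move above the grip point, about (502,-223).

```bash
python3 -m creep '[{"hand":1,"tx":0.037,"ty":-0.0117,"tz":0,"spin":0},{"hand":1,"tx":0.037,"ty":-0.0117,"tz":0,"spin":0},{"hand":1,"tx":0.037,"ty":-0.0117,"tz":0,"spin":0},{"hand":1,"tx":0.037,"ty":-0.0117,"tz":0,"spin":0},{"hand":1,"tx":0.037,"ty":-0.0117,"tz":0,"spin":0}]'
python3 -m creep '[{"hand":1,"tx":0.037,"ty":-0.0117,"tz":0,"spin":0},{"hand":1,"tx":0.037,"ty":-0.0117,"tz":0,"spin":0},{"hand":1,"tx":0.037,"ty":-0.0117,"tz":0,"spin":0},{"hand":1,"tx":0.037,"ty":-0.0117,"tz":0,"spin":0},{"hand":1,"tx":0.037,"ty":-0.0117,"tz":0,"spin":0}]'
python3 -m creep '[{"hand":1,"spin":10.4},{"hand":1,"spin":10.4},{"hand":1,"spin":10.4},{"hand":1,"spin":10.4},{"hand":1,"spin":10.4}]'
python3 - <<'E'
from h import *
snap('wrist','w1'); o=get_obs(); print(o['tool_pos'],o['tcp_rot'])
E
```

```text
time: 0.78
tool_pos: [359.5, -349.9, 240.5]
tcp_rot: [-3.141, 0.0, 0.419]
contact_force: [-0.1, -0.7, 0.2]
grip_width: 91.5
finger_force: 0.0
time: 1.4
tool_pos: [504.7, -221.3, 240.4]
tcp_rot: [-3.141, 0.0, 0.419]
contact_force: [0.4, 0.2, 0.2]
grip_width: 91.9
finger_force: 0.0
[ 507.47216069 -218.24752663  240.36562207] [-3.14040725e+00 -2.41918198e-03  4.21031403e-01]invalid input at $[0]: expected keys hand, tx, ty, tz, spin
```

View pics/w1.png

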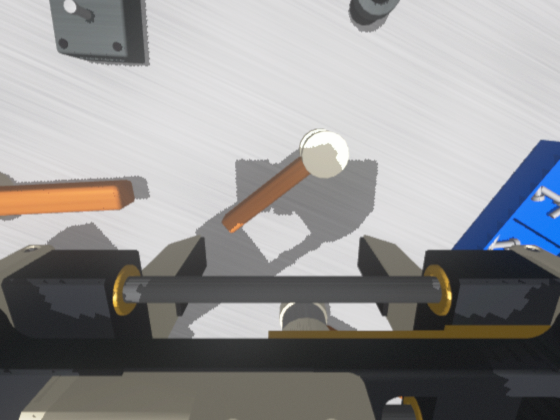

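```bash
python3 - <<'E'
from h import *
for X in([555,-251,64],[426,-182,36],[507,-218,30],[583,34,71],[723,-231,68]): print(X,proj('w1',X))
im=np.load('pics/w1.npz')['color']
print(ray('w1',324,153,64),ray('w1',233,221,46),ray('w1',303,165,46),'slim',ray('w1',70,6,71),'small diam',ray('w1',300,153,64)-ray('w1',349,153,64))
E
```

```text
[555, -251, 64] [324.8 156.6]
[426, -182, 36] [228.8 223.3]
[507, -218, 30] [279.9 177.1]
[583, 34, 71] [66.9  6.1]
[723, -231, 68] [387.1 -17.5]
[ 558.2 -248.5   64. ] [ 435.4 -185.9   46. ] [ 534.5 -235.5   46. ] slim [584.3  31.4  71. ] small diam [-22.   49.2   0. ]
```

The wrist view shows the target mallet: head at (324,153), handle end at (233,221). Both match the projected positions to within 5 px. The handle lies at about -27°. I'll align and go down.

```bash
python3 -m creep '[{"hand":1,"tx":-0.006,"ty":0.0023,"tz":0,"spin":0},{"hand":1,"tx":0,"ty":0,"tz":0.01,"spin":10.2},{"hand":1,"tx":0,"ty":0,"tz":0.02,"spin":10.2},{"hand":1,"tx":0,"ty":0,"tz":0.02,"spin":10.2},{"hand":1,"tx":0,"ty":0,"tz":0.02,"spin":10.2}]'
python3 -m creep '[{"hand":1,"tx":0,"ty":0,"tz":0.02,"spin":10.2},{"hand":1,"tx":0,"ty":0,"tz":0.02,"spin":0},{"hand":1,"tx":0,"ty":0,"tz":0,"spin":0}]'
python3 - <<'E'
from h import *
snap('wrist','w2'); o=get_obs(); print(o['tool_pos'],o['tcp_rot'])
E
```

```text
time: 2.08
tool_pos: [498.3, -227.9, 170.1]
tcp_rot: [3.141, 0.0, -0.301]
contact_force: [0.4, -0.5, -0.4]
grip_width: 91.8
finger_force: 0.0
time: 2.45
tool_pos: [497.7, -227.2, 129.4]
tcp_rot: [-3.142, 0.004, -0.472]
contact_force: [0.6, -0.7, -0.3]
grip_width: 91.9
finger_force: 0.0
[ 498.51390312 -227.51069787  130.53696423] [ 3.14145533e+00  1.35782049e-03 -4.72313215e-01]
```

View pics/w2.png

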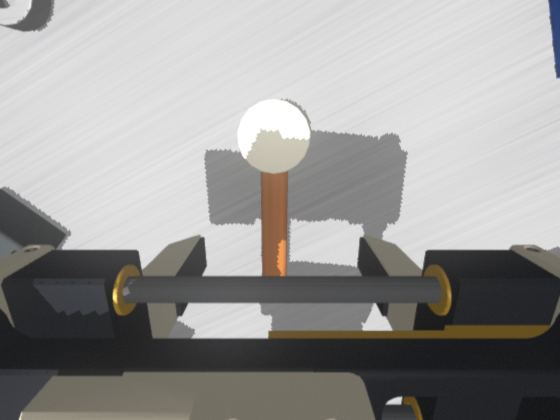

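Handle lies along the image vertical, columns 261–288, with the head centred at (274,137).

```bash
python3 - <<'E'
from h import *
h=ray('w2',274,137,64);print(h,ray('w2',275,180,46),ray('w2',275,230,46),ray('w2',275,265,46))
o=get_obs();y=o['tcp_rot'][2];g=h[:2]+60*np.array([-np.cos(y),-np.sin(y)]);d=g-o['tool_pos'][:2]
print(g,'tx',d@[np.cos(y),np.sin(y)],'ty',d@[np.sin(y),-np.cos(y)])
E
```

```text
[ 556.4 -251.1   64. ] [ 525.1 -235.2   46. ] [ 486.7 -215.3   46. ] [ 457.2 -200.    46. ]
[ 502.96890318 -223.80315234] tx 2.2805205668979682 ty -5.328428038602274
```

```bash
python3 -m creep '[{"hand":1,"tx":0.0023,"ty":-0.0053,"tz":0.02,"spin":0},{"hand":1,"tx":0,"ty":0,"tz":0.03,"spin":0},{"hand":1,"tx":0,"ty":0,"tz":0.03,"spin":0},{"hand":1,"tx":0,"ty":0,"tz":0.022,"spin":0},{"hand":1,"tx":0,"ty":0,"tz":0,"spin":0}]'
python3 -m creep '[{"hand":0,"tx":0,"ty":0,"tz":0,"spin":0},{"hand":0,"tx":0,"ty":0,"tz":0,"spin":0},{"hand":0,"tx":0,"ty":0,"tz":0,"spin":0},{"hand":0,"tx":0,"ty":0,"tz":0,"spin":0},{"hand":0,"tx":0,"ty":0,"tz":0,"spin":0}]'
```

```text
time: 3.12
tool_pos: [503.3, -223.3, 28.4]
tcp_rot: [3.142, 0.002, -0.472]
contact_force: [0.1, 0.3, 0.3]
grip_width: 91.6
finger_force: 0.0
time: 3.75
tool_pos: [503.9, -223.2, 28.8]
tcp_rot: [3.142, -0.0, -0.471]
contact_force: [-0.4, 0.4, -0.1]
grip_width: 46.2
finger_force: 0.0
```

```bash
python3 -m creep '[{"hand":0,"tx":0,"ty":0,"tz":0,"spin":0},{"hand":0,"tx":0,"ty":0,"tz":0,"spin":0},{"hand":0,"tx":0,"ty":0,"tz":0,"spin":0},{"hand":0,"tx":0,"ty":0,"tz":0,"spin":0},{"hand":0,"tx":0,"ty":0,"tz":0,"spin":0}]'
python3 -m creep '[{"hand":0,"tx":0,"ty":0,"tz":-0.01,"spin":0},{"hand":0,"tx":0,"ty":0,"tz":-0.02,"spin":0},{"hand":0,"tx":0,"ty":0,"tz":-0.025,"spin":0},{"hand":0,"tx":0,"ty":0,"tz":-0.025,"spin":0},{"hand":0,"tx":0,"ty":0,"tz":-0.02,"spin":0}]'
```

```text
time: 4.38
tool_pos: [503.9, -223.2, 28.7]
tcp_rot: [3.141, -0.0, -0.471]
contact_force: [0.1, 0.3, 0.2]
grip_width: 21.5
finger_force: 30.0
time: 5.0
tool_pos: [503.5, -222.9, 129.8]
tcp_rot: [-3.142, 0.0, -0.471]
contact_force: [0.9, 0.4, -3.6]
grip_width: 22.0
finger_force: 30.0
```

Gripped: 22 mm wide, 30 N, about 3.6 N of load. I'll raise it further and carry it over to the broad pin.

```bash
python3 -m creep '[{"hand":0,"tx":0,"ty":0,"tz":-0.02,"spin":0},{"hand":0,"tx":-0.007,"ty":-0.015,"tz":-0.02,"spin":0},{"hand":0,"tx":-0.0139,"ty":-0.0307,"tz":0,"spin":0},{"hand":0,"tx":-0.0139,"ty":-0.0307,"tz":0,"spin":0},{"hand":0,"tx":-0.0139,"ty":-0.0307,"tz":0,"spin":0}]'
python3 -m creep '[{"hand":0,"tx":-0.0139,"ty":-0.0307,"tz":0,"spin":0},{"hand":0,"tx":-0.0139,"ty":-0.0307,"tz":0,"spin":0},{"hand":0,"tx":-0.0139,"ty":-0.0307,"tz":0,"spin":0},{"hand":0,"tx":-0.0139,"ty":-0.0307,"tz":0,"spin":0},{"hand":0,"tx":-0.0139,"ty":-0.0307,"tz":0,"spin":0}]'
python3 -m creep '[{"hand":0,"tx":-0.0139,"ty":-0.0307,"tz":0,"spin":0},{"hand":0,"tx":-0.0139,"ty":-0.0307,"tz":0,"spin":0},{"hand":0,"tx":-0.0139,"ty":-0.0307,"tz":0,"spin":0},{"hand":0,"tx":-0.007,"ty":-0.015,"tz":0,"spin":0},{"hand":0,"tx":0,"ty":0,"tz":0,"spin":0}]'
python3 - <<'E'
from h import *
snap('side','d3');snap('wrist','w3'); s=snap('scene','s3'); o=get_obs(); print(o['tool_pos'],o['tcp_rot'],o['joint_positions'],o['grip_width'])
a=np.load('pics/d3.npz')['color'][160:360,120:380];b=np.load('pics/w3.npz')['color']
cv2.imwrite('pics/c3.png',np.hstack([cv2.resize(a,(400,308),interpolation=2),cv2.resize(b,(400,308))])[:,:,::-1])
E
```

```text
time: 5.62
tool_pos: [508.4, -104.3, 168.8]
tcp_rot: [3.142, 0.001, -0.472]
contact_force: [0.5, 0.7, -4.3]
grip_width: 21.8
finger_force: 30.0
time: 6.25
tool_pos: [516.2, 63.9, 168.8]
tcp_rot: [3.141, 0.001, -0.471]
contact_force: [0.9, -0.3, -4.8]
grip_width: 21.8
finger_force: 30.0
time: 6.88
tool_pos: [521.7, 180.8, 168.6]
tcp_rot: [3.141, 0.0, -0.47]
contact_force: [0.4, 0.1, -4.6]
grip_width: 22.1
finger_force: 30.0
[522.02360308 179.23630104 168.6149661 ] [ 3.14080105e+00  2.02662191e-04 -4.72102053e-01] [ 1.92147142e-01  4.57472517e-01  1.55516298e+00 -5.51133930e-04
  1.12960479e+00  2.23528095e+00] 21.66097230038011
```

View pics/c3.png

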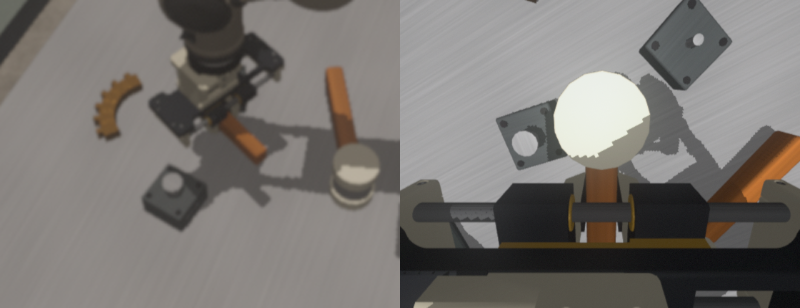

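Wrist view: broad pin head at full-frame pixel (175,195) and the mallet head at (281,163), hanging level. The slim pin is well clear. I'm still about 100 mm short of the broad pin.

```bash
python3 - <<'E'
from h import *
im=np.load('pics/w3.npz')['color']
def cen(u,v,z,th=30):
    m=np.zeros((422,562),np.uint8); i=np.ascontiguousarray(im); _,_,_,r=cv2.floodFill(i,m,(u,v),(0,0,0),(th,)*3,(th,)*3,cv2.FLOODFILL_FIXED_RANGE)
    ys,xs=np.where(m[1:-1,1:-1]); (cx,cy),rr=cv2.minEnclosingCircle(np.stack([xs,ys],1).astype(np.float32)); 
    print((cx,cy),rr,'diam',ray('w3',cx+rr,cy,z)-ray('w3',cx-rr,cy,z)); return ray('w3',cx,cy,z)
o=get_obs();T=o['tool_pos'];y=o['tcp_rot'][2];X=np.array([np.cos(y),np.sin(y)]);Y=np.array([np.sin(y),-np.cos(y)])
p=cen(175,195,71);h=cen(281,163,T[2]+5+32)
print('pin',p,'head',h,'head expected',T[:2]+60*X)
d=p[:2]+10*X-(T[:2]+60*X);print('tx',d@X,'ty',d@Y,'using seen head',(p-h)[:2]@X+10,(p-h)[:2]@Y)
E
```

```text
(174.5617218017578, 195.03086853027344) 18.26821517944336 diam [-14.3 -28.1   0. ]
(281.94293212890625, 163.19325256347656) 66.8389892578125 diam [-22.4 -44.3   0. ]
pin [574.2 257.1  71. ] head [576.8 152.  205.6] head expected [575.46046278 151.95073662]
tx -38.94020287605972 ty -93.0742332680015 using seen head -40.110810930052224 -92.421191444022
```

```bash
python3 -m creep '[{"hand":0,"tx":-0.01,"ty":-0.0232,"tz":0,"spin":0},{"hand":0,"tx":-0.01,"ty":-0.0232,"tz":0,"spin":0},{"hand":0,"tx":-0.01,"ty":-0.0232,"tz":0,"spin":0},{"hand":0,"tx":-0.0095,"ty":-0.0232,"tz":0,"spin":0},{"hand":0,"tx":0,"ty":0,"tz":0.01,"spin":0}]'
python3 -m creep '[{"hand":0,"tx":0,"ty":0,"tz":0.02,"spin":0},{"hand":0,"tx":0,"ty":0,"tz":0.02,"spin":0},{"hand":0,"tx":0,"ty":0,"tz":0.005,"spin":0},{"hand":0,"tx":0,"ty":0,"tz":0,"spin":0}]'
python3 - <<'E'
from h import *
snap('side','d4');snap('scene','s4');o=get_obs();print(o['tool_pos'],o['tcp_rot'])
y=o['tcp_rot'][2];print(o['tool_pos'][:2]+60*np.array([np.cos(y),np.sin(y)]))
a=np.load('pics/d4.npz')['color'][200:350,140:340];b=np.load('pics/s4.npz')['color'][80:230,280:480]
cv2.imwrite('pics/c4.png',np.hstack([cv2.resize(i,(400,300),interpolation=2) for i in(a,b)])[:,:,::-1])
E
```

```text
time: 7.65
tool_pos: [529.8, 281.4, 159.0]
tcp_rot: [-3.14, -0.001, -0.471]
contact_force: [0.4, -0.3, -4.6]
grip_width: 21.8
finger_force: 30.0
time: 8.15
tool_pos: [529.2, 280.0, 113.6]
tcp_rot: [3.141, 0.0, -0.472]
contact_force: [0.6, 0.1, -4.1]
grip_width: 22.2
finger_force: 30.0
[529.69752684 280.58760828 114.51923526] [-3.14066746e+00 -1.11218309e-03 -4.71830622e-01]
[583.14179072 253.31654929]
```

View pics/c4.png

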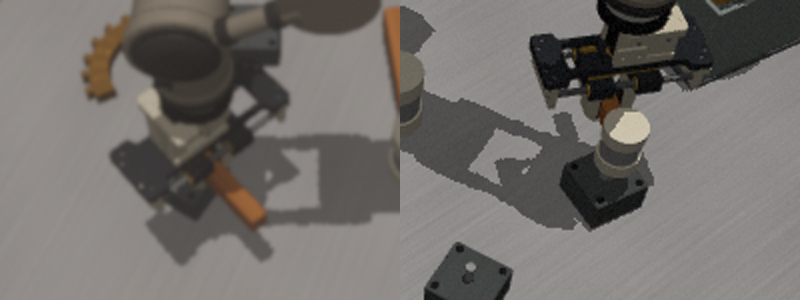

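The mallet head at crop (625,140) is level above the broad block, clear of the slim pin. Now pressing down in steps.

```bash
python3 -m creep '[{"hand":0,"tx":0,"ty":0,"tz":0.006,"spin":0},{"hand":0,"tx":0,"ty":0,"tz":0.006,"spin":0},{"hand":0,"tx":0,"ty":0,"tz":0.006,"spin":0}]'
python3 -m creep '[{"hand":0,"tx":0,"ty":0,"tz":0.004,"spin":0},{"hand":0,"tx":0,"ty":0,"tz":0.004,"spin":0},{"hand":0,"tx":0,"ty":0,"tz":0.004,"spin":0},{"hand":0,"tx":0,"ty":0,"tz":0,"spin":0}]'
```

```text
time: 8.62
tool_pos: [529.1, 281.0, 95.8]
tcp_rot: [-3.141, -0.0, -0.471]
contact_force: [-1.7, -0.6, 1.5]
grip_width: 21.8
finger_force: 30.0
time: 9.12
tool_pos: [529.1, 280.9, 83.3]
tcp_rot: [3.142, -0.0, -0.471]
contact_force: [-0.3, 0.3, -2.6]
grip_width: 21.9
finger_force: 30.0
```

```bash
python3 -m creep '[{"hand":0,"tx":0,"ty":0,"tz":0.002,"spin":0},{"hand":0,"tx":0,"ty":0,"tz":0.0015,"spin":0},{"hand":0,"tx":0,"ty":0,"tz":0,"spin":0}]'
```

```text
time: 9.5
tool_pos: [529.1, 280.9, 80.1]
tcp_rot: [-3.142, -0.0, -0.471]
contact_force: [-1.0, 1.4, -0.1]
grip_width: 22.1
finger_force: 30.0
```

```bash
python3 -m creep '[{"hand":0,"tx":0,"ty":0,"tz":0.0015,"spin":0},{"hand":0,"tx":0,"ty":0,"tz":0,"spin":0}]'
python3 - <<'E'
from h import *
print(get_obs()['contact_force'],get_obs()['moment'])
snap('scene','s5')
b=np.load('pics/s5.npz')['color'][80:230,280:480];a=np.load('pics/s4.npz')['color'][80:230,280:480]
cv2.imwrite('pics/c5.png',np.hstack([cv2.resize(i,(400,300),interpolation=2) for i in(a,b)])[:,:,::-1])
E
```

```text
time: 9.75
tool_pos: [529.1, 280.9, 79.6]
tcp_rot: [-3.141, -0.0, -0.471]
contact_force: [-4.1, -0.1, 6.0]
grip_width: 21.9
finger_force: 30.0
[-4.05526709 -0.12651974  6.00749241] [-0.09289592  0.58116226 -0.1618641 ]
```

View pics/c5.png

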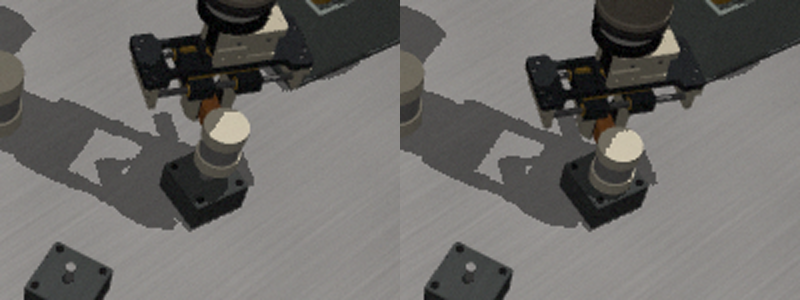

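Force rises at face height 51 mm, so the pin is on its stop. The crop shows the mallet head seated just above the block. Lifting and carrying the mallet back.

```bash
python3 -m creep '[{"hand":0,"tx":0,"ty":0,"tz":-0.01,"spin":0},{"hand":0,"tx":0,"ty":0,"tz":-0.02,"spin":0},{"hand":0,"tx":0,"ty":0,"tz":-0.025,"spin":0},{"hand":0,"tx":0,"ty":0,"tz":-0.025,"spin":0},{"hand":0,"tx":0.007,"ty":0.016,"tz":-0.01,"spin":0}]'
python3 -m creep '[{"hand":0,"tx":0.013,"ty":0.029,"tz":0,"spin":0},{"hand":0,"tx":0.013,"ty":0.029,"tz":0,"spin":0},{"hand":0,"tx":0.013,"ty":0.029,"tz":0,"spin":0},{"hand":0,"tx":0.013,"ty":0.029,"tz":0,"spin":0},{"hand":0,"tx":0.013,"ty":0.029,"tz":0,"spin":0}]'
python3 -m creep '[{"hand":0,"tx":0.013,"ty":0.029,"tz":0,"spin":0},{"hand":0,"tx":0.013,"ty":0.029,"tz":0,"spin":0},{"hand":0,"tx":0.013,"ty":0.029,"tz":0,"spin":0},{"hand":0,"tx":0.013,"ty":0.029,"tz":0,"spin":0},{"hand":0,"tx":0.013,"ty":0.029,"tz":0,"spin":0}]'
python3 -m creep '[{"hand":0,"tx":0.013,"ty":0.029,"tz":0,"spin":0},{"hand":0,"tx":0.013,"ty":0.029,"tz":0,"spin":0},{"hand":0,"tx":0.013,"ty":0.029,"tz":0,"spin":0},{"hand":0,"tx":0.013,"ty":0.029,"tz":0,"spin":0},{"hand":0,"tx":0.013,"ty":0.029,"tz":0,"spin":0}]'
python3 - <<'E'
from h import *
snap('side','d6');snap('scene','s6')
a=np.load('pics/d6.npz')['color'][200:320,160:320];b=np.load('pics/s6.npz')['color']
cv2.imwrite('pics/c6.png',np.hstack([cv2.resize(a,(400,300),interpolation=2),cv2.resize(b,(400,300))])[:,:,::-1])
E
```

```text
time: 10.42
tool_pos: [528.5, 263.8, 169.9]
tcp_rot: [-3.14, -0.002, -0.47]
contact_force: [-1.2, 0.4, -5.2]
grip_width: 21.8
finger_force: 30.0
time: 11.05
tool_pos: [519.2, 102.6, 167.9]
tcp_rot: [3.14, 0.001, -0.472]
contact_force: [-0.7, -0.5, -4.0]
grip_width: 22.0
finger_force: 30.0
time: 11.68
tool_pos: [510.9, -55.8, 168.0]
tcp_rot: [3.141, 0.002, -0.472]
contact_force: [1.1, -0.3, -5.2]
grip_width: 21.7
finger_force: 30.0
time: 12.3
tool_pos: [502.7, -214.2, 167.9]
tcp_rot: [3.141, 0.002, -0.472]
contact_force: [-0.2, -0.3, -5.2]
grip_width: 22.0
finger_force: 30.0
```

View pics/c6.png

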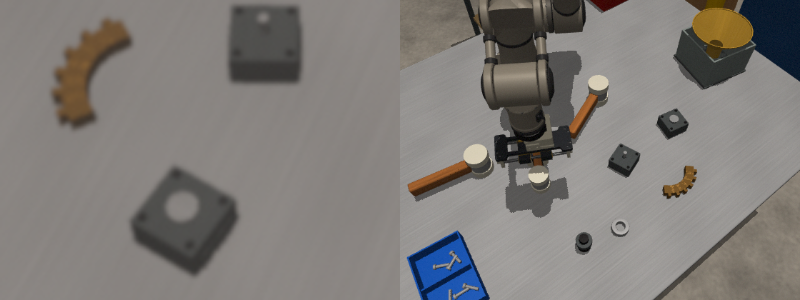

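The broad pin sits flush at crop (182,207), and the slim pin and the loose parts are unmoved. Lowering the mallet.

```bash
python3 -m creep '[{"hand":0,"tx":0,"ty":0,"tz":0.02,"spin":0},{"hand":0,"tx":0,"ty":0,"tz":0.035,"spin":0},{"hand":0,"tx":0,"ty":0,"tz":0.035,"spin":0},{"hand":0,"tx":0,"ty":0,"tz":0.025,"spin":0},{"hand":0,"tx":0,"ty":0,"tz":0.012,"spin":0}]'
python3 -m creep '[{"hand":0,"tx":0,"ty":0,"tz":0.005,"spin":0},{"hand":0,"tx":0,"ty":0,"tz":0.003,"spin":0},{"hand":0,"tx":0,"ty":0,"tz":0.002,"spin":0},{"hand":0,"tx":0,"ty":0,"tz":0,"spin":0},{"hand":0,"tx":0,"ty":0,"tz":0,"spin":0}]'
```

```text
time: 13.02
tool_pos: [502.7, -212.1, 40.0]
tcp_rot: [-3.142, 0.004, -0.471]
contact_force: [1.2, -0.3, -3.7]
grip_width: 21.7
finger_force: 30.0
time: 13.65
tool_pos: [504.5, -212.8, 32.1]
tcp_rot: [3.141, -0.001, -0.471]
contact_force: [-0.1, 0.0, -4.0]
grip_width: 21.9
finger_force: 30.0
```

```bash
python3 -m creep '[{"hand":0,"tx":0,"ty":0,"tz":0.0015,"spin":0},{"hand":0,"tx":0,"ty":0,"tz":0.001,"spin":0},{"hand":0,"tx":0,"ty":0,"tz":0,"spin":0}]'
python3 -m creep '[{"hand":0,"tx":0,"ty":0,"tz":0.001,"spin":0},{"hand":0,"tx":0,"ty":0,"tz":0,"spin":0}]'
```

```text
time: 14.02
tool_pos: [504.2, -212.7, 29.1]
tcp_rot: [3.142, 0.0, -0.471]
contact_force: [-0.4, 1.3, -5.1]
grip_width: 21.7
finger_force: 30.0
time: 14.28
tool_pos: [504.3, -212.7, 28.7]
tcp_rot: [3.141, -0.0, -0.471]
contact_force: [-3.5, 2.3, 2.5]
grip_width: 21.8
finger_force: 30.0
```

Contact with the bench: the load reversed. Releasing, then backing straight up.

```bash
python3 -m creep '[{"hand":0.4,"tx":0,"ty":0,"tz":0,"spin":0},{"hand":1,"tx":0,"ty":0,"tz":0,"spin":0},{"hand":1,"tx":0,"ty":0,"tz":0,"spin":0},{"hand":1,"tx":0,"ty":0,"tz":0,"spin":0},{"hand":1,"tx":0,"ty":0,"tz":0,"spin":0}]'
python3 -m creep '[{"hand":1,"tx":0,"ty":0,"tz":0,"spin":0},{"hand":1,"tx":0,"ty":0,"tz":-0.01,"spin":0},{"hand":1,"tx":0,"ty":0,"tz":-0.02,"spin":0},{"hand":1,"tx":0,"ty":0,"tz":-0.03,"spin":0},{"hand":1,"tx":0,"ty":0,"tz":-0.03,"spin":0}]'
python3 -m creep '[{"hand":1,"tx":0,"ty":0,"tz":-0.03,"spin":0},{"hand":1,"tx":0,"ty":0,"tz":-0.02,"spin":0},{"hand":1,"tx":0,"ty":0,"tz":0,"spin":0},{"hand":1,"tx":0,"ty":0,"tz":0,"spin":0}]'
python3 - <<'E'
from h import *
snap('side','d7');snap('scene','s7')
a=np.load('pics/d7.npz')['color'][100:220,230:390];b=np.load('pics/s7.npz')['color'][200:320,120:280]
cv2.imwrite('pics/c7.png',np.hstack([cv2.resize(i,(400,300),interpolation=2) for i in(a,b)])[:,:,::-1])
E
```

```text
time: 14.9
tool_pos: [504.3, -212.7, 28.2]
tcp_rot: [3.142, -0.0, -0.471]
contact_force: [-0.7, 0.4, 0.3]
grip_width: 67.2
finger_force: 0.0
time: 15.52
tool_pos: [504.3, -212.7, 119.7]
tcp_rot: [3.141, -0.0, -0.471]
contact_force: [-0.1, 0.7, 0.0]
grip_width: 92.2
finger_force: 0.0
time: 16.02
tool_pos: [503.8, -212.4, 167.6]
tcp_rot: [3.142, 0.001, -0.471]
contact_force: [0.0, -0.4, 0.0]
grip_width: 91.6
finger_force: 0.0
```

View pics/c7.png

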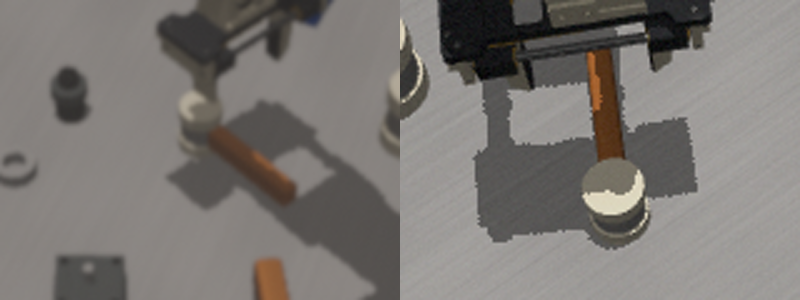

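The mallet stands upright on its face (head at crop (613,195)), with the gripper clear above it.

```bash
python3 -c "from plant import close_job; print(close_job())"
```

```text
the job is handed in; nothing more can be done
None
```

The job is handed in, with no verdict returned: the broad pin is driven home with the mallet, the pictures show the slim pin and loose parts unmoved, and the mallet stands released on its striking face about 10 mm from where it was found.

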